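Open the new carton and swap the knobs in the bench tin

TASK

Unpack the delivery of ball knobs: first fold all four carton flaps right back, well past upright, so that you can see what came. Then tip the old black knobs out of the tin into the red scrap tray, stand the emptied tin upright on its black mat, and put every new orange knob from the carton into it; all old knobs must end up in the tray. Leave the carton open and do not disturb the glue, tape roll or spanner.

Things in the scene. Friction and masses are not known exactly. Their poses are not given: they have to be found in the camera images.
- carton: Brown cardboard carton fixed to the bench, 180 mm long (own x) x 140 mm wide (own y) x 70 mm high, walls and floor 4 mm thick. Origin: centre of its underside; yaw varies. Four flaps hinge on the rim, each 70 mm deep from hinge to free edge and 4 mm thick. The new knobs lie on its floor, at least 20 mm clear of the walls.
- flap_left (a joint): Angle of the long outer flap on the carton's own +y side, 178 mm long, hinged 74 mm above the bench: 0 lying shut across the carton, 1.57 standing upright, growing as it folds outwards, stop at 2.7; starts about 0.85 to 1.2. The crease is light (about 0.03 N m, half a newton at the edge) and stays where it is left.
- flap_left_edge (a point): Middle of the free edge of flap_left; it travels on a 70 mm circle about the middle of the crease, which lies at (0, 70, 74) mm in the carton's own frame (x, y, z).
- flap_right (a joint): Angle of the long outer flap on the carton's own -y side, 178 mm long, hinged 74 mm above the bench: 0 lying shut across the carton, 1.57 standing upright, growing as it folds outwards, stop at 2.7; starts about 0.85 to 1.2. The crease is light (about 0.03 N m, half a newton at the edge) and stays where it is left.
- flap_right_edge (a point): Middle of the free edge of flap_right; it travels on a 70 mm circle about the middle of the crease, which lies at (0, -70, 74) mm in the carton's own frame (x, y, z).
- flap_near (a joint): Angle of the short dust flap on the carton's own -x end, 124 mm wide at the hinge, narrowing to 98 mm, hinged at 70 mm height under the long flaps: 0 lying shut across the carton, 1.57 standing upright, growing as it folds outwards, stop at 2.7; starts about 0.2 to 0.4. The crease is light (about 0.03 N m, half a newton at the edge) and stays where it is left.
- flap_near_edge (a point): Middle of the free edge of flap_near; it travels on a 70 mm circle about the middle of the crease, which lies at (-90, 0, 70) mm in the carton's own frame (x, y, z).
- flap_far (a joint): Angle of the short dust flap on the carton's own +x end, 124 mm wide at the hinge, narrowing to 98 mm, hinged at 70 mm height under the long flaps: 0 lying shut across the carton, 1.57 standing upright, growing as it folds outwards, stop at 2.7; starts about 0.2 to 0.4. The crease is light (about 0.03 N m, half a newton at the edge) and stays where it is left.
- flap_far_edge (a point): Middle of the free edge of flap_far; it travels on a 70 mm circle about the middle of the crease, which lies at (90, 0, 70) mm in the carton's own frame (x, y, z).
- tin: Open straight-sided steel tin with a green band, outside diameter 66 mm, height 85 mm, wall 3 mm (mouth 60 mm across), bottom 4 mm thick, about 120 g, loose. Origin: centre of its underside; z is up through the mouth. It starts on the mat with two or three old knobs in it.
- tin_rim (a point): Centre of the tin's mouth, 85 mm above its underside.
- mat: Black rubber mat, 160 x 160 mm, 4 mm thick, fixed to the bench; the tin's place. Origin: centre of its underside.
- tray: Loose red plastic scrap tray, open on top, 230 mm (own x) x 180 mm (own y), walls 45 mm high and 4 mm thick, 450 g. Origin: centre of its underside; yaw varies.
- glue: White glue bottle with yellow label, 56 mm diameter, 150 mm high, loose. Bystander: leave it alone. Origin: centre of its underside.
- tape_roll: Roll of masking tape lying flat, 100 mm across, 24 mm high, loose. Bystander: leave it alone. Origin: centre of its underside.
- spanner: Steel spanner, 170 mm long, lying on the bench, loose. Bystander: leave it alone. Origin on its underside; length along its own x.
- old1: Old black ball knob, 22 mm diameter, 15 g, with a small brass bush. Origin: its centre. It rolls a little when dropped. Starts in the tin; None when absent (two or three are present).
- old2: Old black ball knob, 22 mm diameter, 15 g, with a small brass bush. Origin: its centre. It rolls a little when dropped. Starts in the tin; None when absent (two or three are present).
- old3: Old black ball knob, 22 mm diameter, 15 g, with a small brass bush. Origin: its centre. It rolls a little when dropped. Starts in the tin; None when absent (two or three are present).
- new1: New orange ball knob, 22 mm diameter, 15 g, with a small brass bush. Origin: its centre. Starts on the carton's floor; None when absent (two to four are present).
- new2: New orange ball knob, 22 mm diameter, 15 g, with a small brass bush. Origin: its centre. Starts on the carton's floor; None when absent (two to four are present).
- new3: New orange ball knob, 22 mm diameter, 15 g, with a small brass bush. Origin: its centre. Starts on the carton's floor; None when absent (two to four are present).
- new4: New orange ball knob, 22 mm diameter, 15 g, with a small brass bush. Origin: its centre. Starts on the carton's floor; None when absent (two to four are present).
There are look-alikes about, which are no part of the job. Of the things shaped like the carton, the brown one is meant.

How it is judged:
By the outcome, as a careful person would: the job done as asked, in the order asked, and still so for the second after the job is handed in, with the robot touching nothing.
Of old1, old2, old3 only 2 to 3 are there at a start; the rules pass over those that are not, and their reading is None.
Of new1, new2, new3, new4 only 2 to 4 are there at a start; the rules pass over those that are not, and their reading is None.
At some moment in a run one of tin, tray may be knocked a few centimetres aside while the robot is not near it.
It also fails if it takes over 208 s, if anything falls off the work surface, if the arm or the gripper's body presses on something with over 40 N, if the wrist force passes 120 N, or if a joint passes its speed limit or range.

ROBOT

A 6-joint arm with a two-finger parallel gripper is mounted at the origin on the work surface. World frame = base frame: x ahead of the robot, y to its left, z up, the work surface at z = 0. Lengths are in m, angles in degrees, forces in N, time in s.
With the tool pointing down it reaches from about 0.325 to 0.85 m from the base axis. Payload 15.5 kg.
Tool frame: the origin (TCP) lies at the very end of the fingers, on their centre line; the grasp point (between the pads) lies arm.grip_depth behind it (arm.grip_depth is the distance from the TCP to the grasp point, in m); z points along the fingers, y is the line along which they close (so a half turn about z gives the same grasp; the last joint's range is limited). The gripper opens to 91 mm and grips with 3 to 60 N. Pads are 32 mm wide; open, the fingers measure 118 mm over their backs; the gripper's body (76 mm by 178 mm) begins 60 mm behind the grasp point.
Start: joints at [-68.955, 28.281, 77.091, -0, 74.628, -5.472], TCP at [0.279, -0.559, 0.214] pointing down, gripper open.
Joint ranges: [-166.48, 166.48], [-47.26, 123.95], [12.59, 153.08], [-70.14, 250.14], [6.76, 159.57], [-176.63, 176.63]. Speed limits (degrees/s): [108.29, 108.29, 147.25, 172.46, 172.46, 172.46].

INTERFACE

Orientations are given as a 3x3 rotation matrix whose columns are the frame's x, y, z axes.
In Python, from rig import arm gives the robot as it stands. Calls block until the motion is done:
- arm.move_to(position, orientation): joint-space move of the TCP to a pose.
- arm.move_l(position, orientation=None, feed=0.15): straight line of the TCP; orientation=None keeps the orientation; feed is the mean speed in m/s.
- arm.move_joints(angles): joint-space move.
- arm.grip(opening): finger opening in m; the grip force is fixed at half the most; returns when the fingers have stopped.
- arm.sleep(seconds).
- arm.solve_ik(position, orientation): joint angles nearest the present ones, or None.
- arm.snapshot(name): name is "scene" or "side" or "wrist"; returns the picture (480x640x3 uint8, red, green, blue); there is no depth.
- arm.get_calibration(name): a dict with "intrinsics" (3x3 intrinsics, pixels), "cam_to_world" (4x4, takes a point from camera to world coordinates). Camera axes: x right, y down, z forward; pixel columns grow to the right and rows downward; lengths in m; the calibration is good to about 2 mm. A picture is of the moment at which its call begins: read the wrist's pose just before it. get_calibration takes no time and is no camera call; for the wrist camera it gives the pose at the moment of the call.
A pose or a line that the arm cannot do raises arm.Unreachable and nothing moves.
- arm.sign_off(): hands the job in; it is judged then, once.
Readings, each from a call of its own:
- arm.current_t(): time.
- arm.current_joint_positions(): joint angles.
- arm.current_dq(): joint speeds.
- arm.current_tau(): joint torques, N m.
- arm.current_ee_pos(): TCP position.
- arm.current_tool_rot(): TCP orientation.
- arm.current_force(): force on the tool from outside, world axes, zero at the start.
- arm.current_torque(): the same for the moment, N m.
- arm.current_width(): finger opening in m.
- arm.current_grasp_force(): force on a finger pad.
Only numpy, scipy, OpenCV 4.12 (cv2) and the standard library are available. Lean on these libraries where they do the work, as an engineer would, in place of code of your own. Each camera call takes 0.05 s, during which the arm holds its last target. There are 200 camera calls.

## Working session

There is one attempt and no reset: what is moved stays moved. The work goes in short steps, each a Python script; the robot and the scene stay as the last script left them, time stands still between calls to the robot, and variables do not carry over. Pictures are saved under pics/ and viewed, at most 14 in all, crops included, and the job is handed in when it is done.

```bash
ls; mkdir -p pics; python3 - <<'E'
from rig import arm
import cv2, numpy as np
for n in ("scene","side"):
    im=arm.snapshot(n); cv2.imwrite(f"pics/{n}0.png",im[:,:,::-1])
    c=arm.get_calibration(n); print(n,np.round(c["intrinsics"],1).tolist(),np.round(c["cam_to_world"],3).tolist())
print(arm.grip_depth,arm.current_t(),arm.current_tool_rot(),arm.get_calibration("wrist"))
E
```

```text
pics
scene [[456.3, 0.0, 326.1], [0.0, 456.3, 234.0], [0.0, 0.0, 1.0]] [[-0.489, 0.667, -0.563, 0.957], [0.873, 0.378, -0.309, 0.251], [0.007, -0.642, -0.766, 0.711], [0.0, 0.0, 0.0, 1.0]]
side [[452.9, 0.0, 309.7], [0.0, 452.9, 234.8], [0.0, 0.0, 1.0]] [[-0.88, -0.264, 0.394, 0.089], [-0.474, 0.502, -0.724, 0.755], [-0.006, -0.824, -0.567, 0.68], [0.0, 0.0, 0.0, 1.0]]
0.0188 0.1 [[ 8.94797035e-01  4.46472988e-01 -3.68822748e-04]
 [ 4.46473121e-01 -8.94796447e-01  1.03492466e-03]
 [ 1.32044620e-04 -1.09071696e-03 -9.99999396e-01]] {'intrinsics': array([[358.80512244,   0.        , 321.64297831],
       [  0.        , 358.80512244, 236.80005849],
       [  0.        ,   0.        ,   1.        ]]), 'cam_to_world': array([[ 0.44668308, -0.86688832, -0.2213117 ,  0.34077889],
       [-0.89469078, -0.43324934, -0.10873551, -0.52678136],
       [-0.00162161,  0.24657585, -0.96912214,  0.38422   ],
       [ 0.        ,  0.        ,  0.        ,  1.        ]])}
```

View pics/scene0.png

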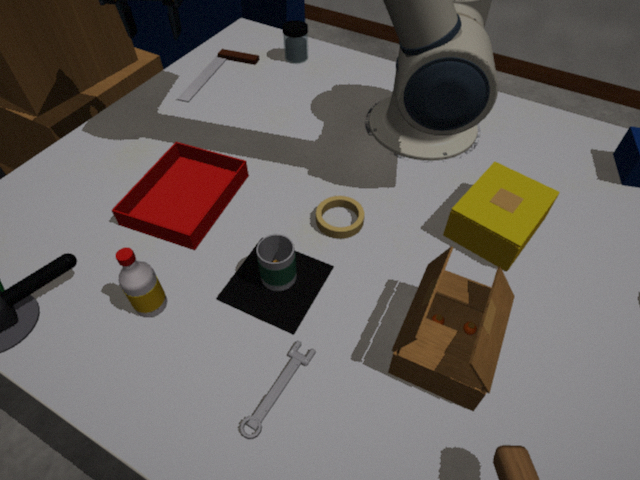

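View pics/side0.png

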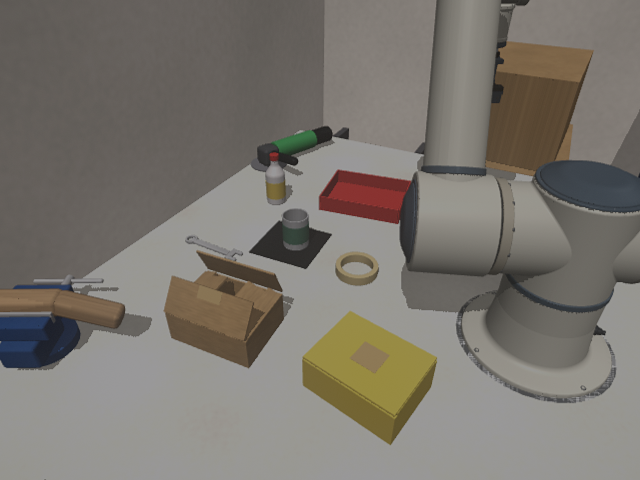

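The scene view shows the carton at (455,330), the tin at (277,262) on its mat, the tray at (185,193), tape at (340,216), glue at (140,285) and the spanner at (275,390). The side view shows the same objects. Next I'll enlarge the carton and the tin.

```bash
cat > h.py <<'E'
from rig import arm
import cv2, numpy as np
from scipy.optimize import least_squares
CAL={}
def cal(n):
    if n=="wrist": return arm.get_calibration(n)
    if n not in CAL: CAL[n]=arm.get_calibration(n)
    return CAL[n]
def ray(n,uv,c=None):
    c=c or cal(n); K=c["intrinsics"];T=c["cam_to_world"]
    d=T[:3,:3]@np.linalg.solve(K,[uv[0],uv[1],1]); return T[:3,3],d/np.linalg.norm(d)
def onz(n,uv,z,c=None):
    o,d=ray(n,uv,c); return o+d*(z-o[2])/d[2]
def tri(rays):
    A=sum(np.eye(3)-np.outer(d,d) for o,d in rays); b=sum((np.eye(3)-np.outer(d,d))@o for o,d in rays)
    p=np.linalg.solve(A,b); return p,[np.linalg.norm(np.cross(p-o,d)) for o,d in rays]
def proj(n,P,c=None):
    c=c or cal(n); K=c["intrinsics"];T=c["cam_to_world"]
    q=(np.atleast_2d(P)-T[:3,3])@T[:3,:3]; q=q@K.T; return q[:,:2]/q[:,2:]
E
python3 - <<'E'
import cv2,numpy as np
s=cv2.imread('pics/scene0.png');d=cv2.imread('pics/side0.png')
a=cv2.resize(s[240:415,380:525],None,fx=3,fy=3,interpolation=3)
b=cv2.resize(d[240:365,155:295],None,fx=2.6,fy=2.6,interpolation=3)
t=cv2.resize(s[225:335,210:340],None,fx=2.6,fy=2.6,interpolation=3)
o=np.zeros((600,800,3),'u1'); o[:525,:435]=a; o[:b.shape[0],436:436+b.shape[1]]=b[:,:364]; h=600-b.shape[0]; o[b.shape[0]:b.shape[0]+min(h,t.shape[0]),436:436+t.shape[1]]=t[:h]
cv2.imwrite('pics/c1.png',o);print(a.shape,b.shape,t.shape)
E
```

```text
(525, 435, 3) (325, 364, 3) (286, 338, 3)
```

View pics/c1.png

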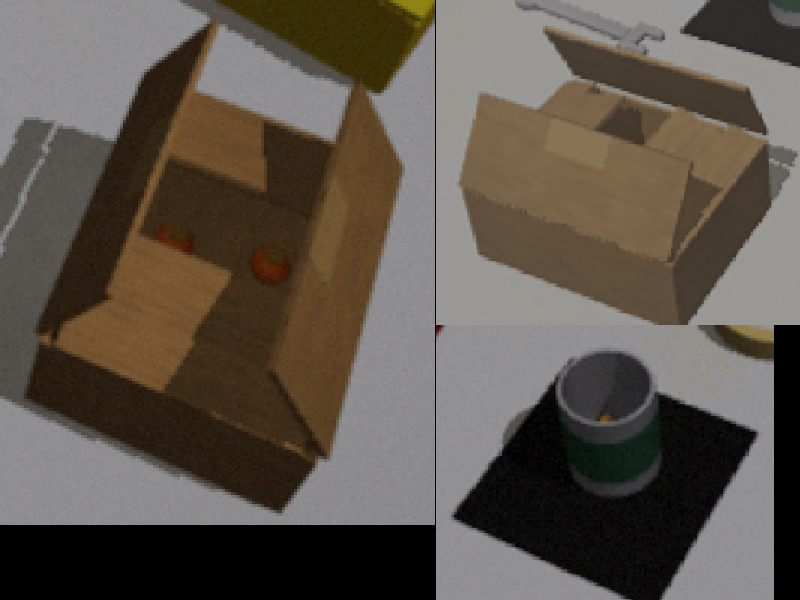

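```bash
python3 - <<'E'
from h import *
np.set_printoptions(precision=4,suppress=True)
S="scene";D="side"
obs=[(S,(474,410.7),0),(S,(389.3,373.3),0),(S,(392.7,355),.07),(S,(486,392.7),.074),(D,(252,365),0),(D,(171.9,338),0),(D,(165,312),.074),(D,(244.2,341.2),.074),(D,(282.7,294.6),.07)]
for n,uv,z in obs: print(n,uv,z,onz(n,uv,z))
print("tin rim",tri([ray(S,(276.2,251.9)),ray(D,(295,217))]))
print("tin rim z.089",onz(S,(276.2,251.9),.089),onz(D,(295,217),.089))
for uv in [(178,144),(247,160),(193,235),(116,210)]: print("tray",onz(S,uv,.045))
for uv in [(341,174),(412,180),(410,216),(320,200)]: print("trayD",onz(D,uv,.045))
for uv in [(248,237),(333,265),(295,332),(218,294)]: print("mat",onz(S,uv,.004))
print("tape",onz(S,(340,216),.024),"glue",onz(S,(150,305),0),"span",onz(S,(300,352),0),onz(S,(250,428),0))
for uv in [(438,321),(470,328)]: print("new",onz(S,uv,.015))
print("yellow",[onz(S,u,.074) for u in [(494,163),(558,192),(509,262),(450,210)]])
E
```

```text
scene (474, 410.7) 0 [0.632  0.3356 0.    ]
scene (389.3, 373.3) 0 [0.6412 0.1975 0.    ]
scene (392.7, 355) 0.07 [0.6437 0.1955 0.07  ]
scene (486, 392.7) 0.074 [0.633 0.334 0.074]
side (252, 365) 0 [0.4525 0.3155 0.    ]
side (171.9, 338) 0 [0.6317 0.3349 0.    ]
side (165, 312) 0.074 [0.6296 0.337  0.074 ]
side (244.2, 341.2) 0.074 [0.4546 0.3264 0.074 ]
side (282.7, 294.6) 0.07 [0.46   0.1868 0.07  ]
tin rim (array([ 0.5727, -0.0587,  0.0818]), [np.float64(0.0007015021612888039), np.float64(0.0007015021612887791)])
tin rim z.089 [ 0.5776 -0.0545  0.089 ] [ 0.5669 -0.0499  0.089 ]
tray [ 0.4011 -0.4404  0.045 ]
tray [ 0.3685 -0.2722  0.045 ]
tray [ 0.5946 -0.2354  0.045 ]
tray [ 0.6193 -0.4099  0.045 ]
trayD [ 0.6004 -0.3898  0.045 ]
trayD [ 0.3957 -0.4524  0.045 ]
trayD [ 0.3378 -0.2547  0.045 ]
trayD [ 0.585  -0.2191  0.045 ]
mat [ 0.522  -0.1662  0.004 ]
mat [0.4988 0.0155 0.004 ]
mat [0.655  0.0269 0.004 ]
mat [ 0.6588 -0.1351  0.004 ]
tape [ 0.3969 -0.0244  0.024 ] glue [ 0.7355 -0.2288  0.    ] span [0.6807 0.0523 0.    ] [0.8216 0.0507 0.    ]
new [0.5212 0.2333 0.015 ]
new [0.5071 0.2854 0.015 ]
yellow [array([0.1452, 0.2063, 0.074 ]), array([0.1675, 0.3413, 0.074 ]), array([0.3878, 0.3019, 0.074 ]), array([0.3203, 0.1711, 0.074 ])]
```

Reading the enlarged crop: the long flaps lean in at about 1 rad, the dust flaps lie almost shut, and two orange knobs show in the gap at scene (438,321) and (470,328). At least one black knob is in the tin. Next I'll fit the carton pose and the flap angles.

```bash
cat >> h.py <<'E'
def cart(p,P):
    c,s=np.cos(p[2]),np.sin(p[2]); P=np.atleast_2d(P)
    return np.c_[p[0]+c*P[:,0]-s*P[:,1],p[1]+s*P[:,0]+c*P[:,1],P[:,2]]
def long_edge(sy,a): # corners -x,+x
    return np.array([[sx*.089,sy*(.07-.07*np.cos(a)),.074+.07*np.sin(a)] for sx in(-1,1)])
def dust_edge(sx,a):
    return np.array([[sx*(.09-.07*np.cos(a)),sy*.049,.07+.07*np.sin(a)] for sy in(-1,1)])
E
python3 - <<'E'
from h import *
np.set_printoptions(precision=4,suppress=True)
S="scene";D="side"
cor=[(S,(474,410.7),(.09,.07,0)),(S,(389.3,373.3),(.09,-.07,0)),(S,(392.7,355),(.09,-.07,.07)),(S,(486,392.7),(.09,.07,.074)),(D,(252,365),(-.09,.07,0)),(D,(171.9,338),(.09,.07,0)),(D,(165,312),(.09,.07,.074)),(D,(244.2,341.2),(-.09,.07,.074)),(D,(282.7,294.6),(-.09,-.07,.07))]
ed=[(S,1,[(500,268.3),(471.7,364)]),(S,-1,[(451.7,248.3),(416.7,338.3)]),(D,1,[(252.7,302.3),(171.9,276.5)]),(D,-1,[(273.8,273.8),(196.9,250.8)])]
du=[(-1,[(435,291.7),(468.3,303.3)]),(1,[(426.7,318.3),(456.7,330.7)])]
def res(p,full=False):
    r=[]
    for n,uv,P in cor: r+=list(proj(n,cart(p,P))[0]-uv)
    for n,sy,pts in ed: r+=list((proj(n,cart(p,long_edge(sy,p[3 if sy>0 else 4])))-pts).ravel())
    for sx,pts in du:
        e=proj(S,cart(p,dust_edge(sx,p[5 if sx<0 else 6]))); t=e[1]-e[0]; t/=np.linalg.norm(t)
        for q in pts: r.append(np.cross(t,np.array(q)-e[0]))
    return np.array(r)
f=least_squares(res,[.547,.26,.08,1,1,.3,.3],loss='soft_l1')
print(f.x); print(np.round(res(f.x),1))
p=f.x; im=cv2.imread('pics/scene0.png')
for e in [long_edge(1,p[3]),long_edge(-1,p[4]),dust_edge(-1,p[5]),dust_edge(1,p[6])]:
    q=np.round(proj(S,cart(p,e))*16).astype(int); cv2.line(im,q[0],q[1],(0,255,0),1,cv2.LINE_AA,4)
for z in(0,.07):
    q=np.round(proj(S,cart(p,[(a*.09,b*.07,z) for a,b in((1,1),(1,-1),(-1,-1),(-1,1))]))*16).astype(int); cv2.polylines(im,[q],True,(255,0,0),1,cv2.LINE_AA,4)
cv2.imwrite('pics/fit.png',cv2.resize(im[240:415,380:525],None,fx=3,fy=3,interpolation=3))
np.save('carton.npy',p)
E
```

```text
[0.5476 0.2598 0.0635 1.0143 1.2046 0.4094 0.3151]
[-0.3  0.5 -1.2 -0.2  0.6 -1.   1.   0.4 -2.9  3.1 -0.6 -0.1 -0.7 -1.1
  1.4 -0.7 -0.3 -1.1 -0.1 -1.8  0.2 -0.2  0.3 -1.3  0.1  0.3  0.5 -0.
 -0.3 -1.   0.5 -0.  -0.8 -0.2  0.5 -0.5 -0.2  0.2]<stdin>:13: DeprecationWarning: Arrays of 2-dimensional vectors are deprecated. Use arrays of 3-dimensional vectors instead. (deprecated in NumPy 2.0)
```

View pics/fit.png

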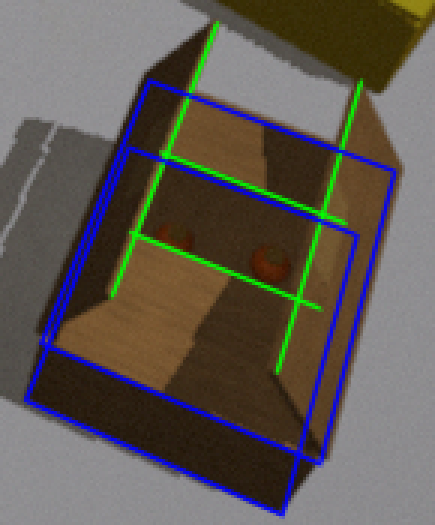

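```bash
cat >> h.py <<'E'
def R_down(yaw): # tool y (closing line) along world yaw, pointing down
    y=np.array([np.cos(yaw),np.sin(yaw),0]); z=np.array([0,0,-1.]); return np.c_[np.cross(y,z),y,z]
def best_R(p,yaw):
    q0=arm.current_joint_positions(); o=[]
    for k in(0,np.pi):
        R=R_down(yaw+k); q=arm.solve_ik(p,R)
        if q is not None: o.append((np.abs(np.array(q)-q0).max(),R))
    return min(o,key=lambda t:t[0])[1]
E
python3 - <<'E'
from h import *
np.set_printoptions(precision=3,suppress=True)
p=np.load('carton.npy'); W=lambda *P: cart(p,P)[0]
R=best_R(W(0,-.006,.22),p[2])
arm.grip(0); print(arm.current_width())
arm.move_to(W(0,-.006,.22),R)
OUT=[(.0,.036),(.018,.033),(.032,.031),(.043,.027)]
def go(P,f=.12): arm.move_l(P,feed=f)
for sy,y0 in((1,-.006),(-1,.02)):
    go(W(0,y0,.22 if sy>0 else .17),.25); go(W(0,y0,.108),.2)
    for u,h in OUT:
        go(W(0,sy*(.07+u-.016),.074+h)); print(sy,u,arm.current_force(),arm.current_t())
    go(W(0,sy*.07,.17),.25)
go(W(-.001,0,.17),.25); print(arm.current_t())
im=arm.snapshot("scene"); cv2.imwrite('pics/long.png',im[230:430,340:600,::-1])
E
```

```text
0.00019322011431952493
1 0.0 [-0.647  1.135  0.345] 6.0833
1 0.018 [ 0.17   0.079 -1.55 ] 6.3833
1 0.032 [-0.434 -0.761 -0.589] 6.65
1 0.043 [-0.775  0.227 -0.011] 6.9
-1 0.0 [-0.009  0.518 -0.577] 8.925
-1 0.018 [-0.426  1.144 -0.147] 9.225
-1 0.032 [ 0.691 -0.086 -0.288] 9.4917
-1 0.043 [-0.462 -0.397 -0.3  ] 9.7417
10.625
```

View pics/long.png

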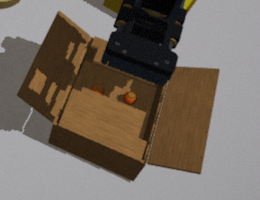

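Both long flaps are folded well back. Now the dust flaps.

```bash
python3 - <<'E'
from h import *
np.set_printoptions(precision=3,suppress=True)
p=np.load('carton.npy'); W=lambda *P: cart(p,P)[0]
def go(P,f=.1): arm.move_l(P,feed=f)
OUT=[(.018,.033),(.032,.031),(.043,.027)]
for sx,a0 in((1,p[6]),(-1,p[5])):
    x0=-.001 if sx>0 else -.012+.01
    go(W(x0,0,.17),.25); go(W(x0,0,.045),.12)
    for a in np.linspace(a0-.1,1.57,6):
        k=(a-a0+.1)/(1.67-a0); u=-.07*np.cos(a)+.002
        go(W(sx*(.09+u-.0135),0,.07-.025+.06*k)); print(sx,round(a,2),arm.current_force())
    for u,h in OUT: go(W(sx*(.09+u-.0135),0,.07+h)); print(arm.current_force())
    go(W(sx*.09,0,.17),.25)
arm.move_to(W(.03,0,.35),arm.current_tool_rot())
c=arm.get_calibration("wrist"); im=arm.snapshot("wrist"); np.savez('w1.npz',K=c["intrinsics"],T=c["cam_to_world"])
im2=arm.snapshot("scene")
cv2.imwrite('pics/w1f.png',im[:,:,::-1]); cv2.imwrite('pics/s1f.png',im2[:,:,::-1])
o=np.zeros((600,640,3),'u1'); o[:480]=im; o[480:,:]=0; 
cv2.imwrite('pics/w1.png',o[:480,:,::-1]); print(arm.current_t(),arm.current_tool_rot())
E
```

```text
1 0.22 [-4.275  0.569  1.25 ]
1 0.49 [-14.075   0.47    7.745]
1 0.76 [-30.21   -0.737  24.627]
1 1.03 [-0.813 -0.254 -0.353]
1 1.3 [-0.478 -0.576  0.311]
1 1.57 [-0.702  0.284 -0.753]
[-0.049  0.546 -0.289]
[ 0.093 -0.595 -0.159]
[0.327 0.098 0.256]
-1 0.31 [0.349 0.48  1.032]
-1 0.56 [ 5.725 -0.838  4.692]
-1 0.81 [3.365 1.276 2.463]
-1 1.07 [ 0.641 -0.854 -0.102]
-1 1.32 [ 0.352  0.27  -0.643]
-1 1.57 [-0.097  0.693  0.774]
[ 0.004  0.643 -0.094]
[-0.308  0.512  0.227]
[-0.385  0.432  0.066]
21.3 [[-0.063  0.998 -0.002]
 [ 0.998  0.063 -0.001]
 [-0.    -0.002 -1.   ]]
```

View pics/w1.png

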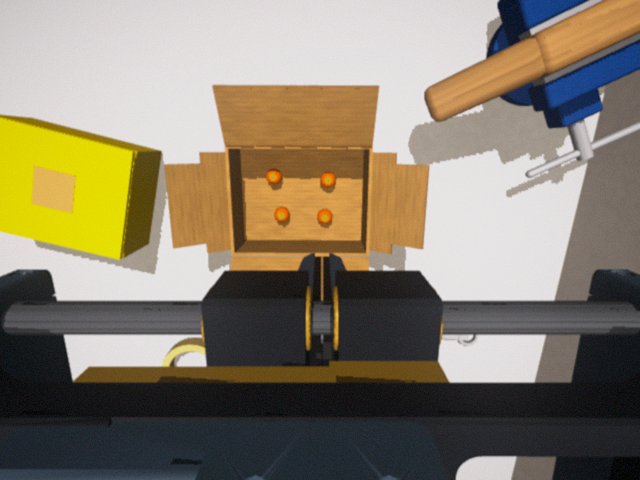

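View pics/s1f.png

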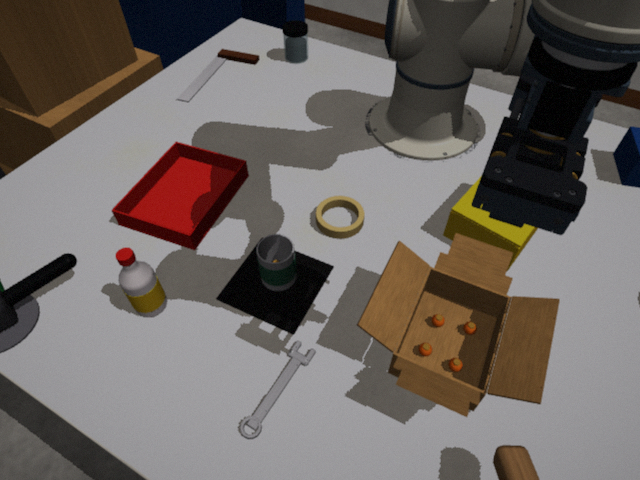

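All four flaps are well past upright, and four new knobs show: wrist (274,176), (328,180), (282,214), (325,216) and scene (438,321), (470,328), (425,349), (456,365). Next I'll triangulate the knobs and look at the tin and tray with the wrist camera from two places.

```bash
python3 - <<'E'
from h import *
np.set_printoptions(precision=4,suppress=True)
w=np.load('w1.npz'); c={"intrinsics":w['K'],"cam_to_world":w['T']}
p=np.load('carton.npy'); ct,s=np.cos(p[2]),np.sin(p[2])
for a,b in [((274,176),(438,321)),((328,180),(425,349)),((282,214),(470,328)),((325,216),(456,365))]:
  for bb in [(438,321),(470,328),(425,349),(456,365)]:
    P,e=tri([ray("x",a,c),ray("scene",bb)])
    if e[0]<.006: d=P[:2]-p[:2]; print(a,bb,P,e[0],"own",ct*d[0]+s*d[1],-s*d[0]+ct*d[1])
R=R_down(np.pi)
for i,P in enumerate([(.53,.06,.33),(.53,-.12,.33)]):
    arm.move_to(P,R); arm.sleep(.2)
    c=arm.get_calibration("wrist"); im=arm.snapshot("wrist"); np.savez(f'wt{i}.npz',K=c["intrinsics"],T=c["cam_to_world"])
    cv2.imwrite(f'pics/wt{i}f.png',im[:,:,::-1])
a,b=[cv2.imread(f'pics/wt{i}f.png')[:290] for i in(0,1)]
cv2.imwrite('pics/wt.png',np.vstack([a,b])); print(arm.current_t())
E
```

```text
(274, 176) (470, 328) [0.5077 0.2862 0.0155] 0.0008235142637711798 own -0.03809575763403267 0.028839038060072868
(328, 180) (456, 365) [0.5831 0.2863 0.016 ] 2.318301538313709e-05 own 0.037119875202403355 0.024206078322880367
(282, 214) (438, 321) [0.5207 0.2335 0.014 ] 0.00033644955892769444 own -0.02847833416283174 -0.024521769888384146
(325, 216) (425, 349) [0.5819 0.234  0.0159] 0.0012666790602572364 own 0.03264196081160175 -0.027932713874834023Traceback (most recent call last):
  File "<stdin>", line 11, in <module>
rig.Unreachable: the arm cannot take that pose within its joint ranges
```

```bash
python3 - <<'E'
from h import *
np.set_printoptions(precision=0,suppress=True)
for P in [(.53,.06,.33),(.53,-.1,.33),(.55,-.25,.33)]:
  for d in range(-180,180,30):
    q=arm.solve_ik(P,R_down(np.radians(d))); print(P,d,None if q is None else np.array(q))
# pitched tool: pitch th outward along azimuth, roll sign s
def Rp(az,th,s):
    r=np.array([np.cos(az),np.sin(az),0]); z=r*np.sin(th)+np.array([0,0,-np.cos(th)])
    y=s*np.array([-np.sin(az),np.cos(az),0]); return np.c_[np.cross(y,z),y,z]
print("pitched")
for th in (40,50,60):
  for s in(1,-1):
    for daz in(-40,-20,0,20):
      az=np.radians(-6+daz); R=Rp(az,np.radians(th),s); G=np.array([.573,-.059,.056])
      q=arm.solve_ik(G+R[:,2]*.0188,R); print(th,s,daz,R[2,0].round(1),None if q is None else np.array(q))
print("pour")
for th in (75,90,100,110,120):
  for s in(1,-1):
    R=Rp(np.radians(-34),np.radians(th),s); q=arm.solve_ik(np.array([.52,-.35,.2])+R[:,2]*.0188,R); print(th,s,None if q is None else np.array(q))
E
```

```text
(0.53, 0.06, 0.33) -180 None
(0.53, 0.06, 0.33) -150 [  0.  15.  80.  -0.  85. 150.]
(0.53, 0.06, 0.33) -120 [  0.  15.  80.  -0.  85. 120.]
(0.53, 0.06, 0.33) -90 [ 0. 15. 80. -0. 85. 90.]
(0.53, 0.06, 0.33) -60 [ 0. 15. 80. -0. 85. 60.]
(0.53, 0.06, 0.33) -30 [ 0. 15. 80. -0. 85. 30.]
(0.53, 0.06, 0.33) 0 [ 0. 15. 80. -0. 85.  0.]
(0.53, 0.06, 0.33) 30 [  0.  15.  80.  -0.  85. -30.]
(0.53, 0.06, 0.33) 60 [  0.  15.  80.  -0.  85. -60.]
(0.53, 0.06, 0.33) 90 [  0.  15.  80.  -0.  85. -90.]
(0.53, 0.06, 0.33) 120 [   0.   15.   80.   -0.   85. -120.]
(0.53, 0.06, 0.33) 150 [   0.   15.   80.   -0.   85. -150.]
(0.53, -0.1, 0.33) -180 [-17.  16.  79.  -0.  85. 163.]
(0.53, -0.1, 0.33) -150 [-17.  16.  79.  -0.  85. 133.]
(0.53, -0.1, 0.33) -120 [-17.  16.  79.  -0.  85. 103.]
(0.53, -0.1, 0.33) -90 [-17.  16.  79.  -0.  85.  73.]
(0.53, -0.1, 0.33) -60 [-17.  16.  79.  -0.  85.  43.]
(0.53, -0.1, 0.33) -30 [-17.  16.  79.  -0.  85.  13.]
(0.53, -0.1, 0.33) 0 [-17.  16.  79.  -0.  85. -17.]
(0.53, -0.1, 0.33) 30 [-17.  16.  79.  -0.  85. -47.]
(0.53, -0.1, 0.33) 60 [-17.  16.  79.  -0
[... 1587 characters left out ...]
0 1 -20 -0.9 [  1.  57. 133. 205.  70.  95.]
60 1 0 -0.9 [-18.  61. 139. 170.  80.  86.]
60 1 20 -0.9 [-35.  57. 134. 135.  68.  81.]
60 -1 -40 0.9 [ 13.  53. 121. 242.  57. -96.]
60 -1 -20 0.9 [  1.  57. 133. 205.  70. -85.]
60 -1 0 0.9 [-18.  61. 139. 170.  80. -94.]
60 -1 20 0.9 [-35.  57. 134. 135.  68. -99.]
pour
75 1 [-45.  47. 136. 169.  78.  89.]
75 -1 [-45.  47. 136. 169.  78. -91.]
90 1 [-46.  65. 137. 168. 111.  85.]
90 -1 [-46.  65. 137. 168. 111. -95.]
100 1 [-45.  73. 134. 166. 126.  84.]
100 -1 [-45.  73. 134. 166. 126. -96.]
110 1 [-45.  78. 128. 165. 136.  83.]
110 -1 [-45.  78. 128. 165. 136. -97.]
120 1 [-44.  82. 121. 166. 142.  84.]
120 -1 [-44.  82. 121. 166. 142. -96.]
```

```bash
python3 - <<'E'
from h import *
for i,(P,y) in enumerate([((.49,.07,.33),-150),((.50,-.13,.33),-170)]):
    arm.move_to(P,R_down(np.radians(y))); arm.sleep(.2)
    c=arm.get_calibration("wrist"); im=arm.snapshot("wrist"); np.savez(f'wt{i}.npz',K=c["intrinsics"],T=c["cam_to_world"])
    cv2.imwrite(f'pics/wt{i}f.png',im[:,:,::-1])
a,b=[cv2.imread(f'pics/wt{i}f.png')[:290] for i in(0,1)]
cv2.imwrite('pics/wt.png',np.vstack([a,b])); print(arm.current_t())
E
```

```text
24.7333
```

View pics/wt.png

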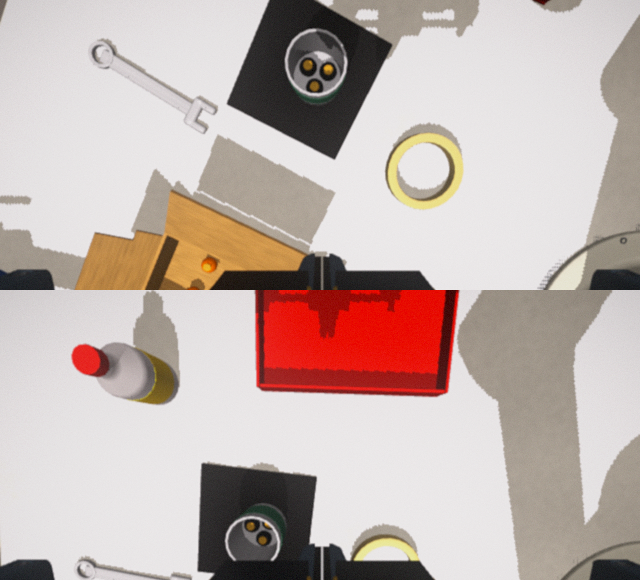

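Top view: the tin has three old knobs in it, with its rim centred at (317,63). Lower view: the rim is at about (254,250) and the tray's near rim corners are at (257,98) and (449,104).

```bash
python3 - <<'E'
from h import *
np.set_printoptions(precision=4,suppress=True)
def L(n): w=np.load(n); return {"intrinsics":w['K'],"cam_to_world":w['T']}
A,B=L('wt0.npz'),L('wt1.npz')
print("rim",tri([ray(0,(317,63),A),ray(0,(254,250),B)]),tri([ray(0,(317,63),A),ray("scene",(276.2,251.9))]))
print("rim z.089",onz(0,(317,63),.089,A),onz(0,(254,250),.089,B))
print("mat c",tri([ray(0,(391,43),A),ray(0,(316,189),B)]))
M=[onz(0,u,.004,A)[:2] for u in [(391,43),(334,158),(228,103)]]; print(M,(M[0]+M[2])/2)
for u,s in(((257,98),(193,235)),((449,104),(247,160))): print("tray",tri([ray(0,u,B),ray("scene",s)]),onz(0,u,.045,B))
E
```

```text
rim (array([ 0.5715, -0.0597,  0.0826]), [np.float64(0.00011152400372412435), np.float64(0.00011152400372416743)]) (array([ 0.5718, -0.0598,  0.0792]), [np.float64(0.0005089185350560374), np.float64(0.0005089185350560602)])
rim z.089 [ 0.5709 -0.0586  0.089 ] [ 0.5705 -0.0618  0.089 ]
mat c (array([ 0.5107, -0.1373,  0.0112]), [np.float64(0.001045822919347307), np.float64(0.0010458229193470432)])
[array([ 0.5115, -0.1396]), array([0.5018, 0.0178]), array([0.6571, 0.0267])] [ 0.5843 -0.0565]
tray (array([ 0.5965, -0.2346,  0.0474]), [np.float64(0.0011572521262914047), np.float64(0.0011572521262912837)]) [ 0.5977 -0.2357  0.045 ]
tray (array([ 0.3718, -0.269 ,  0.049 ]), [np.float64(0.0002122411002153825), np.float64(0.00021224110021532205)]) [ 0.3704 -0.2695  0.045 ]
```

```bash
cat >> h.py <<'E'
def Rp(az,th,s):
    az,th=np.radians(az),np.radians(th)
    r=np.array([np.cos(az),np.sin(az),0]); z=r*np.sin(th)+np.array([0,0,-np.cos(th)])
    y=s*np.array([-np.sin(az),np.cos(az),0]); return np.c_[np.cross(y,z),y,z]
GD=arm.grip_depth
def gp(G,R,back=0): return np.array(G)+R[:,2]*(GD-back)
E
python3 - <<'E'
from h import *
np.set_printoptions(precision=3,suppress=True)
G=(.571,-.060,.056); R=Rp(-6,50,-1)
arm.grip(.091)
arm.move_to(gp((.53,-.055,.25),R,.06),R)
arm.move_l(gp(G,R,.13),feed=.2); arm.move_l(gp(G,R),feed=.1); print(arm.current_force())
arm.grip(.05); print(arm.current_width(),arm.current_grasp_force(),arm.current_force())
print(arm.current_ee_pos(),gp(G,R))
arm.move_l(gp((.571,-.06,.23),R),feed=.12); print(arm.current_width(),arm.current_force(),arm.current_t())
R2=Rp(-34,50,-1); C=(.52,-.355,.21)
arm.move_to(gp(C,R2),R2)
o=[arm.snapshot(n) for n in("scene","side")]
cv2.imwrite('pics/pre.png',np.hstack([cv2.resize(i,(400,300)) for i in o])[:,:,::-1]); print(arm.current_width(),arm.current_t())
E
```

```text
[-0.662  0.993  0.031]
0.06589749643481144 29.998876629397273 [-1.891 -1.02   3.298]
[ 0.585 -0.062  0.044] [ 0.585 -0.062  0.044]
0.06633675777861295 [ 0.104 -0.205 -1.225] 35.0833
0.06616760538896486 36.3333
```

View pics/pre.png

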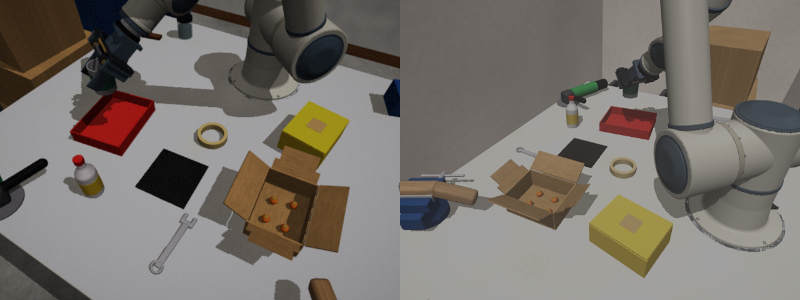

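The tin is lifted upright over the tray, which hasn't moved, and the mat is bare. Now I'll pour.

```bash
python3 - <<'E'
from h import *
np.set_printoptions(precision=3,suppress=True)
C=np.array((.52,-.355,.21)); print(proj("scene",C)*.625)
for th,s in((40,-1),(40,1)):
    R=Rp(-34,th,s); arm.move_to(gp(C,R),R)
for th in(55,70,85,97):
    R=Rp(-34,th,1); arm.move_to(gp(C-[0,0,.02*(th>80)],R),R); print(th,arm.current_force(),arm.current_width())
arm.sleep(1.0)
o=[arm.snapshot(n) for n in("scene","side")]
a=cv2.resize(o[0][100:260,80:290],None,fx=1.9,fy=1.9); b=cv2.resize(o[1][120:280,280:490],None,fx=1.9,fy=1.9)
cv2.imwrite('pics/pour.png',np.hstack([a,b])[:,:,::-1]); print(arm.current_width(),arm.current_t())
E
```

```text
[[92.483 76.797]]
55 [-0.763  0.279 -0.793] 0.06627008864371016
70 [ 0.733 -0.576 -1.781] 0.06623627405361987
85 [-0.002  0.764 -1.422] 0.06601308792718802
97 [-0.372 -0.121 -2.171] 0.06613646768811667
0.06609673069682777 47.4
```

View pics/pour.png

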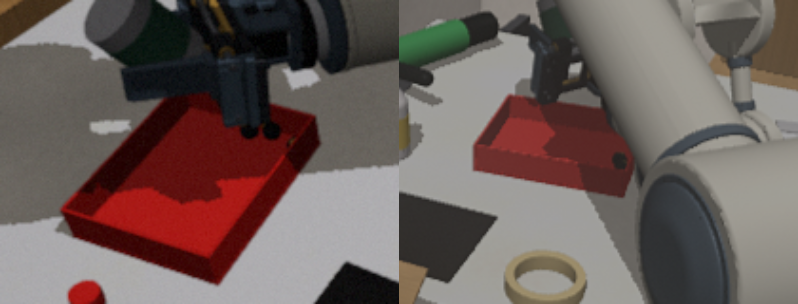

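```bash
python3 - <<'E'
from h import *
np.set_printoptions(precision=3,suppress=True)
C=np.array((.52,-.355,.21))
for th,s in((70,1),(40,1),(40,-1),(50,-1)):
    R=Rp(-34,th,s); arm.move_to(gp(C,R),R)
R=Rp(-6,50,-1); arm.move_to(gp((.578,-.058,.2),R),R)
o=[arm.snapshot(n) for n in("scene","side")]
a=cv2.resize(o[0][130:260,100:300],None,fx=2,fy=2); b=cv2.resize(o[1][140:270,270:470],None,fx=2,fy=2)
a2=cv2.resize(o[0],(400,300)); b2=cv2.resize(o[1],(400,300))
cv2.imwrite('pics/after.png',np.vstack([np.hstack([a,b]),np.hstack([a2,b2])])[:,:,::-1]); print(arm.current_width(),arm.current_t())
E
```

```text
0.06627679184833704 57.6583
```

View pics/after.png

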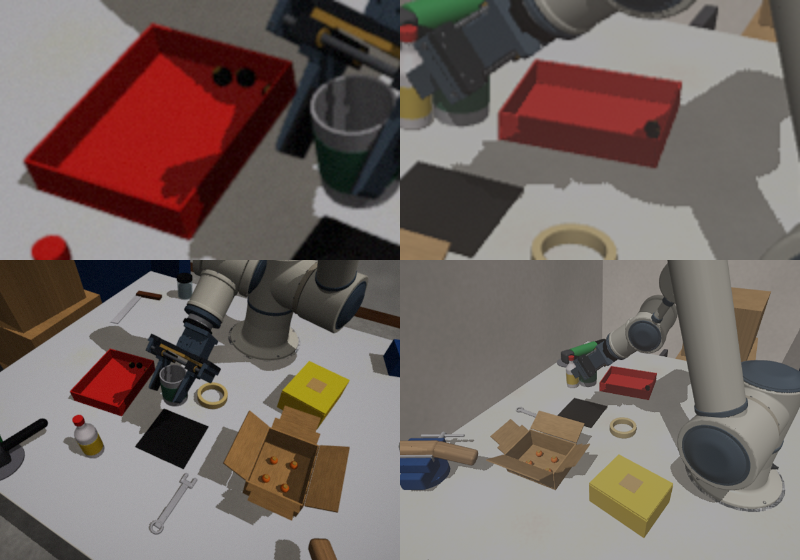

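The tray holds two clearly visible black knobs, plus a brass glint by the near wall that should be the third. The tin looks empty. I'll place it now and check with the wrist camera.

```bash
python3 - <<'E'
from h import *
np.set_printoptions(precision=3,suppress=True)
R=Rp(-6,50,-1); X,Y=.578,-.058
arm.move_l(gp((X,Y,.075),R),feed=.2); 
f0=np.mean([arm.current_force() for _ in range(3)],axis=0)
z=.063
while z>.0535:
    arm.move_l(gp((X,Y,z),R),feed=.03); arm.sleep(.05); f=arm.current_force(); print(round(z,4),f-f0)
    if f[2]-f0[2]>4: break
    z-=.0015
arm.grip(.091); arm.sleep(.2); print(arm.current_width())
arm.move_l(gp((X,Y,z),R,.13),feed=.15)
arm.move_l(gp((.53,-.055,.25),R,.06),feed=.3)
for i,(P,y) in enumerate([((.49,.07,.33),-150),((.50,-.13,.33),-170)]):
    arm.move_to(P,R_down(np.radians(y))); arm.sleep(.2)
    c=arm.get_calibration("wrist"); im=arm.snapshot("wrist"); np.savez(f'wu{i}.npz',K=c["intrinsics"],T=c["cam_to_world"])
    cv2.imwrite(f'pics/wu{i}f.png',im[:,:,::-1])
a,b=[cv2.imread(f'pics/wu{i}f.png')[:290] for i in(0,1)]
cv2.imwrite('pics/wu.png',np.vstack([a,b])); print(arm.current_t())
E
```

```text
0.063 [0.428 0.884 0.423]
0.0615 [-0.749  0.412 -0.296]
0.06 [0.533 1.058 0.112]
0.0585 [0.618 0.564 0.722]
0.057 [0.026 0.552 0.048]
0.0555 [-3.339  0.927 11.115]
0.09116574213873922
69.0833
```

View pics/wu.png

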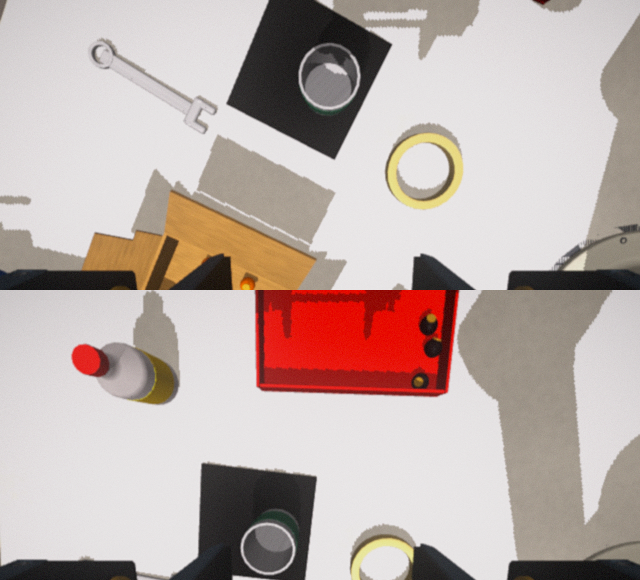

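All three old knobs are in the tray. The emptied tin stands on the mat with its rim at (329,77) in the top view and about (268,259) in the lower one. Next I'll locate it and move the first knob, guarding against a knocked tin.

```bash
cat > pick.py <<'E'
from h import *
import sys
np.set_printoptions(precision=3,suppress=True)
p=np.load('carton.npy'); ex=np.array([np.cos(p[2]),np.sin(p[2]),0]); ez=np.array([0,0,1.])
def Rt(sx,deg=10):
    f=np.radians(deg); y=np.cos(f)*ex+sx*np.sin(f)*ez; z=sx*np.sin(f)*ex-np.cos(f)*ez
    return np.c_[np.cross(y,z),y,z]
def green(tin):
    im=arm.snapshot("scene"); u,v=proj("scene",np.array([tin[0],tin[1],.045]))[0].astype(int)
    x0,y0=u-60,v-60; h=cv2.cvtColor(im[y0:y0+120,x0:x0+120],cv2.COLOR_RGB2HSV)
    m=cv2.inRange(h,(65,70,15),(95,255,160)); ys,xs=np.nonzero(m); return np.array([xs.mean()+x0,ys.mean()+y0,len(xs)])
def pick(K,sx):
    R=Rt(sx); T=np.array([*K,.015])+R[:,2]*.005
    arm.grip(.038); arm.move_to(T+[0,0,.15],R)
    arm.move_l(T,feed=.15); print("down",arm.current_force())
    arm.grip(.012); arm.move_l(T+[0,0,.16],feed=.2); w=arm.current_width(); print("w",w,arm.current_grasp_force()); return w
def drop(tin):
    R=R_down(p[2]); T=np.array([*tin,.094])
    arm.move_to(T+[0,0,.08],R); arm.move_l(T,feed=.15); arm.grip(.04); arm.sleep(.3); arm.move_l(T+[0,0,.08],feed=.25)
KN=[((.5077,.2862),-1),((.5831,.2863),1),((.5207,.2335),-1),((.5819,.234),1)]
E
python3 - <<'E'
from pick import *
def L(n): w=np.load(n); return {"intrinsics":w['K'],"cam_to_world":w['T']}
A,B=L('wu0.npz'),L('wu1.npz')
print(tri([ray(0,(329,77),A),ray(0,(268.5,259.5),B)]),onz(0,(329,77),.089,A),onz(0,(268.5,259.5),.089,B))
tin=(onz(0,(329,77),.089,A)+onz(0,(268.5,259.5),.089,B))[:2]/2; np.save('tin.npy',tin)
w=pick(*KN[0]); g=green(tin); print(g,proj("scene",np.array([*tin,.045])),arm.current_t())
np.save('g.npy',g)
o=[arm.snapshot(n) for n in("scene","side")]
cv2.imwrite('pics/k1.png',np.hstack([cv2.resize(o[0][200:440,200:600],None,fx=1.0,fy=1.0),o[1][190:430,100:500]])[:,:,::-1])
E
```

```text
(array([ 0.552, -0.053,  0.089]), [np.float64(0.0005561384278946738), np.float64(0.0005561384278948326)]) [ 0.553 -0.053  0.089] [ 0.552 -0.053  0.089]
down [ 0.229 -0.449 -0.322]
w 0.0197733588966447 29.999902546405792
[285.571 267.731 546.   ] [[286.311 257.383]] 74.6417
```

View pics/k1.png

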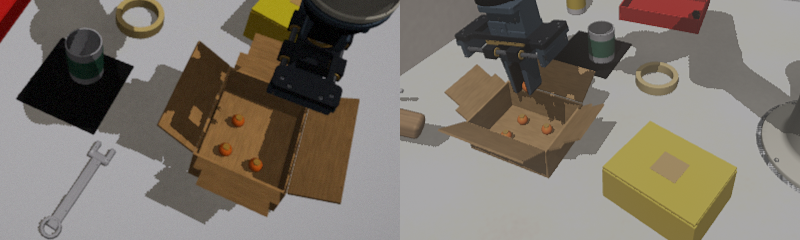

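The first knob is held (width 19.8 mm), with the other three still in place. The tin is on the mat at (0.552,-0.053). I'll drop this knob and continue with the rest.

```bash
python3 - <<'E'
from pick import *
tin=np.load('tin.npy'); g0=np.load('g.npy')
drop(tin); print(arm.current_t())
for K,s in KN[1:]:
    w=pick(K,s); g=green(tin); print(g-g0)
    if w<.015 or np.abs(g-g0)[:2].max()>3: print("STOP"); break
    drop(tin); print(arm.current_t())
E
```

```text
77.9917
down [ 0.122 -0.34   0.725]
w 0.02015970205302795 29.999952614307404
[ -1.566   0.871 -34.   ]
85.3417
down [ 0.237 -0.535  0.185]
w 0.01977276242336002 29.999948143959045
[ -0.222   0.245 -16.   ]
92.3417
down [ 0.006  0.286 -0.239]
w 0.019914398544118292 29.999952614307404
[ -0.773   0.49  -24.   ]
99.3417
```

```bash
python3 - <<'E'
from h import *
o=[]
for P,y in [((.49,.07,.33),-150),((.50,-.13,.33),-170)]:
    arm.move_to(P,R_down(np.radians(y))); arm.sleep(.2); o.append(arm.snapshot("wrist"))
s=arm.snapshot("scene")
t=cv2.resize(o[0][0:150,220:420],(400,300)); u=cv2.resize(o[1][:300,60:460],(400,300))
cv2.imwrite('pics/fin.png',np.vstack([np.hstack([t,u]),np.hstack([cv2.resize(s,(400,300)),cv2.resize(s[225:425,335:600],(400,300))])])[:,:,::-1]); print(arm.current_t())
E
```

```text
103.275
```

View pics/fin.png

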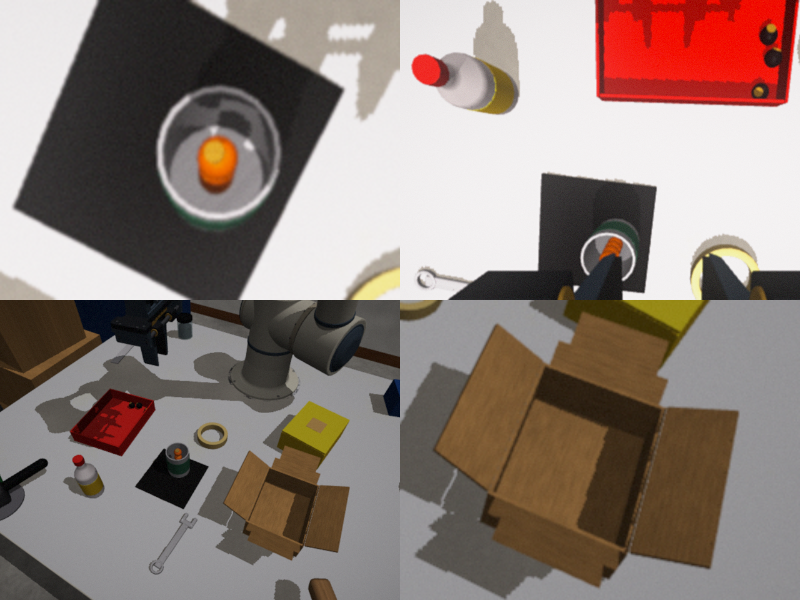

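The final view shows the carton empty and open and three black knobs in the tray. The bystanders haven't moved. In the tin the orange knobs seem to be stacked in a column, so I'll measure how high it stands.

```bash
python3 - <<'E'
from h import *
np.set_printoptions(precision=4,suppress=True)
tin=np.load('tin.npy'); f=cv2.imread('pics/fin.png')
def orange(bgr):
    h=cv2.cvtColor(bgr,cv2.COLOR_BGR2HSV); m=cv2.inRange(h,(3,150,70),(25,255,255)); n,l,st,c=cv2.connectedComponentsWithStats(m); return sorted([(tuple(s),tuple(q)) for s,q in zip(st[1:].tolist(),c[1:].round(1).tolist()) if s[4]>8],key=lambda t:-t[0][4])[:3]
print("w0 (2x)",orange(f[:300,:400]))
s=arm.snapshot("scene"); 
c=s[210:310,240:330,::-1]; print("scene off(240,210)",orange(c))
for z in(.019,.041,.063,.074,.085): print(z,proj("scene",[[*tin,z]])-[240,210],(proj(0,[[*tin,z]],{"intrinsics":np.load('wu0.npz')['K'],"cam_to_world":np.load('wu0.npz')['T']})-[220,0])*2)
c=arm.get_calibration("wrist"); 
for k in range(4): pass
im=arm.snapshot("wrist"); print("w1",orange(im[:300,200:420,::-1]),[ (proj(0,[[*tin,z]],c)-[200,0]).round(0).tolist() for z in(.019,.041,.063,.085)])
d=arm.snapshot("side"); q=proj("side",[[*tin,.085]])[0].astype(int); print("side",orange(d[q[1]-40:q[1]+40,q[0]-40:q[0]+40,::-1]),proj("side",[[*tin,.085],[*tin,.063],[*tin,.089]])-q+40)
E
```

```text
w0 (2x) [((198, 136, 39, 56, 1719), (216.7, 162.9))]
scene off(240,210) [((39, 27, 12, 18, 179), (44.5, 36.0))]
0.019 [[47.1455 55.7804]] [[216.505  175.1798]]
0.041 [[46.4421 48.7009]] [[217.1448 169.4595]]
0.063 [[45.7097 41.3298]] [[217.8516 163.1397]]
0.074 [[45.3321 37.5292]] [[218.2336 159.7248]]
0.085 [[44.9466 33.6486]] [[218.6367 156.1211]]
w1 [((59, 238, 23, 23, 279), (71.7, 247.9)), ((18, 287, 16, 13, 140), (24.9, 293.6)), ((214, 87, 6, 11, 56), (216.7, 91.7))] [[[75.0, 244.0]], [[73.0, 249.0]], [[71.0, 253.0]], [[68.0, 259.0]]]
side [((37, 37, 8, 7, 33), (40.5, 40.1))] [[40.9051 40.2642]
 [41.0591 47.7851]
 [40.8767 38.8785]]
```

A 4-high column: the top knob's centre is at about 85 mm, so it stands 7 mm proud of the rim. I'll nudge it gently sideways so that it settles inside.

```bash
python3 - <<'E'
from h import *
np.set_printoptions(precision=3,suppress=True)
tin=np.load('tin.npy'); yaw=np.load('carton.npy')[2]; d=np.array([np.cos(yaw),np.sin(yaw),0])
def orange(bgr):
    h=cv2.cvtColor(bgr,cv2.COLOR_BGR2HSV); m=cv2.inRange(h,(3,150,70),(25,255,255)); n,l,st,c=cv2.connectedComponentsWithStats(m); return [s for s in st[1:].tolist() if s[4]>8]
R=R_down(yaw); T=np.array([*tin,.0925]); arm.grip(0)
arm.move_to(T+d*.034+[0,0,.06],R); arm.move_l(T+d*.034,feed=.1)
for k in(.024,.020,.016,.012,.009):
    arm.move_l(T+d*k,feed=.03); arm.sleep(.1); print(k,arm.current_force(),orange(arm.snapshot("scene")[210:310,240:330,::-1]))
arm.move_l(T+d*.012+[0,0,.08],feed=.15)
arm.move_to((.49,.07,.33),R_down(np.radians(-150))); arm.sleep(.3)
im=arm.snapshot("wrist"); cv2.imwrite('pics/n1.png',im[:,:,::-1]); print("w0 2x",[(np.array(s)[:4]-[0,0,0,0]) for s in orange(cv2.resize(im[0:150,220:420],(400,300))[:,:,::-1])])
print(orange(arm.snapshot("scene")[210:310,240:330,::-1]),arm.current_t())
h=cv2.cvtColor(im[:150,220:420],cv2.COLOR_RGB2HSV); m=cv2.inRange(h,(3,150,70),(25,255,255))
ys,xs=np.nonzero(m)
for r in m[ys.min()-1:ys.max()+2,xs.min()-2:xs.max()+3]: print(''.join('#' if v else '.' for v in r))
E
```

```text
0.024 [-0.821 -0.362 -0.678] [[7, 6, 5, 6, 10], [49, 30, 2, 6, 11], [46, 38, 5, 7, 21]]
0.02 [ 0.169 -0.551  0.522] [[40, 39, 11, 6, 26]]
0.016 [-0.02  -0.649  0.503] [[9, 4, 5, 7, 9], [39, 39, 12, 6, 41]]
0.012 [-0.085 -0.684  0.14 ] [[43, 12, 7, 6, 12], [39, 30, 16, 15, 75]]
0.009 [-0.283 -0.316 -0.736] [[39, 31, 16, 14, 75]]
w0 2x [array([171, 134,  92,  68])]
[[39, 30, 16, 15, 131]] 113.3917
..................................................
..........###.....................................
........#######...................................
.....############.................................
....##############................................
....###############...............................
...################...............................
...#################.#####........................
..##########################......................
..###########################.....................
...###########################....................
...############################...................
...#############################..................
...#############################......
[... 434 characters left out ...]
###################################..
..............##################################..
...............#################################..
................################################..
.................########....###################..
..............................##################..
..............................#################...
..............................#################...
...............................###############....
...............................##############.....
.................................###########......
..................................#########.......
.....................................###..........
..................................................
```

```bash
python3 - <<'E'
from h import *
np.set_printoptions(precision=1,suppress=True)
tin=np.load('tin.npy'); c=arm.get_calibration("wrist"); im=cv2.imread('pics/n1.png')
def mask(b): return cv2.inRange(cv2.cvtColor(b,cv2.COLOR_BGR2HSV),(3,150,70),(25,255,255))
m=mask(im[:150,220:420]); ys,xs=np.nonzero(m); x0,y0=xs.min()+220,ys.min()
for nm,(u,v) in dict(L=(8.5,8),M=(22,15),Rr=(37.5,24)).items():
    for z in(.019,.035,.05,.063,.074,.085): print(nm,z,(onz(0,(x0+u,y0+v),z,c)[:2]-tin)*1e3, np.linalg.norm(onz(0,(x0+u,y0+v),z,c)[:2]-tin)*1e3)
s=arm.snapshot("scene")[225:265,265:305,::-1]; d=arm.snapshot("side"); q=proj("side",[[*tin,.089]])[0].astype(int); d=d[q[1]-20:q[1]+20,q[0]-20:q[0]+20,::-1]
for n,b in(("scene",s),("side",d)):
    print(n); m=mask(b)
    for r in m: print(''.join('#' if v else '.' for v in r)) if r.any() else None
ang=np.linspace(0,2*np.pi,8,endpoint=False); ring=np.c_[tin[0]+.03*np.cos(ang),tin[1]+.03*np.sin(ang),0*ang+.089]
print("rim scene",proj("scene",ring)-[265,225])
for r in(s,): np.save('s.npy',r)
E
```

```text
L 0.019 [23.3 -3.5] 23.582311333377344
L 0.035 [21.6 -1.2] 21.658356070720924
L 0.05 [20.   0.9] 20.04913324381477
L 0.063 [18.6  2.7] 18.845111922244353
L 0.074 [17.5  4.3] 17.992682764226135
L 0.085 [16.3  5.8] 17.31684425839041
M 0.019 [ 4.7 -4.9] 6.801750930908225
M 0.035 [ 3.6 -2.6] 4.470187676125549
M 0.05 [ 2.6 -0.4] 2.6633957031342868
M 0.063 [1.7 1.4] 2.2629530914154854
M 0.074 [1. 3.] 3.181597584623901
M 0.085 [0.3 4.6] 4.608589609506814
Rr 0.019 [-17.4  -5.6] 18.278950535905203
Rr 0.035 [-17.8  -3.2] 18.053163605749855
Rr 0.05 [-18.1  -1. ] 18.11771186368257
Rr 0.063 [-18.4   0.8] 18.388114892649256
Rr 0.074 [-18.6   2.4] 18.766119005756988
Rr 0.085 [-18.8   4. ] 19.272498110085856
scene
.......................######...........
......................#######...........
.....................#########..........
....................##########..........
....................##########..........
....................##########..........
.....................#########..........
.....................########...........
......................#######...........
......................######............
.................##########.............
................#########...............
...............##########...............
...............##########...............
..............##########................
side
rim scene [[10.4 29.1]
 [23.6 30.4]
 [34.5 23.9]
 [36.5 13.7]
 [28.9  5.9]
 [16.2  4.7]
 [ 5.5 10.7]
 [ 2.9 20.8]]
```

```bash
python3 - <<'E'
from h import *
np.set_printoptions(precision=4,suppress=True)
tin=np.load('tin.npy'); c=arm.get_calibration("wrist"); im=cv2.imread('pics/n1.png')
m=cv2.inRange(cv2.cvtColor(im[:150,220:420],cv2.COLOR_BGR2HSV),(3,150,70),(25,255,255)); ys,xs=np.nonzero(m); x0,y0=xs.min()+220,ys.min()
m=cv2.inRange(cv2.cvtColor(arm.snapshot("scene")[225:265,265:305],cv2.COLOR_RGB2HSV),(3,150,70),(25,255,255)); r=np.nonzero(m.any(1))[0][0]; print(r)
for nm,uv in dict(R=(37.5,24),M=(22,15),L=(8.5,8)).items():
    for s in((290,225+r+4.5),(284.5,225+r+13)):
        P,e=tri([ray(0,(x0+uv[0],y0+uv[1]),c),ray("scene",s)]); print(nm,s,P-[*tin,0],e[0])
E
```

```text
15
R (290, np.float64(244.5)) [-0.0178 -0.0005  0.0627] 0.0013959024330450155
R (284.5, np.int64(253)) [-0.0153 -0.0081  0.0345] 0.005375626693866609
M (290, np.float64(244.5)) [-0.0009  0.0071  0.0867] 0.002473368939081561
M (284.5, np.int64(253)) [0.0024 0.0001 0.0606] 0.0011073243539133305
L (290, np.float64(244.5)) [0.012  0.0134 0.1055] 0.005086256867224366
L (284.5, np.int64(253)) [0.016  0.0069 0.0811] 0.0017803679073490721
```

```bash
python3 - <<'E'
from pick import *
def comps(n):
    m=cv2.inRange(cv2.cvtColor(arm.snapshot(n),cv2.COLOR_RGB2HSV),(3,190,110),(13,255,255)); st=cv2.connectedComponentsWithStats(m)[2]
    return [s for s in st[1:].tolist() if s[4]>6]
print(comps("scene"),comps("side")); print(green(np.load('tin.npy'))-np.load('g.npy'),arm.current_t(),arm.current_ee_pos())
arm.sign_off()
E
```

```text
[[286, 242, 9, 7, 31], [280, 250, 10, 5, 28]] []
[0.224 0.837 2.   ] 113.6917 [0.49 0.07 0.33]
the job is handed in; nothing more can be done
```

I handed the job in at about 114 s: all four carton flaps are folded well back, the three old knobs are in the red tray, and the tin stands upright on its mat. I count all four new knobs in the tin: three show in the images, the fourth is presumably hidden beneath them, and no orange shows elsewhere in the scene or side camera views.

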